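# Stop the mixer and turn the ball dish to the cup

## Task

Turn the bench mixer's selector knob counter-clockwise to the stop mark (the round dot). Then take the porcelain dish with the loose steel ball by its wooden handle, lift it straight up about 5 cm clear of the platform, and, staying above the platform, turn it about a quarter turn, left or right as needed, so that its pouring lip points at the open white cup; keep the dish level and the ball in the middle all the time, and leave the cup, jar and carton alone. Finish while still holding the dish there, level and still.

Things in the scene. Friction and masses are not known exactly. Their poses are not given: they have to be found in the camera images.
- mixer: white bench mixer, fixed, 280 x 280 mm, its flat top at z = 75 mm; origin under the middle of the housing on the bench; x axis points from its front (robot side) to its back, y to its left. In its frame the round platform's centre is at x = +45, y = 0 mm and the selector knob's axis at x = -95, y = -95 mm
- platform (a point): centre of the top face of the mixer's round black platform (140 mm across, 97 mm above the bench); axes as the mixer's
- selector (a joint): angle of the black selector knob (rad), growing clockwise seen from above. Detents at 0 (stop: pointer at the round dot; also the end stop), 0.7 (one bar) and 1.4 (two bars; the other end stop). A spring detent of about 0.07 N m holds it; released within about 0.3 rad of a detent it snaps in
- selector_grip (a point): pinch point on the knob's axis, 112 mm above the bench; turns with the knob. Its x axis lies along the bar grip (42 mm long, 14 mm wide, z = 87 to 119 mm above the bench, on a 44 mm disc), with the white pointer line at the -x end; z up. At the stop the pointer is 0.7 rad to the left (counter-clockwise) of the mixer's +x
- dish: white porcelain dish, loose, 0.15 kg, on the platform, handle (-x) towards the robot, pouring lip at +x; origin under the middle of its 72 mm foot, z up. Rim 112 mm across, 30 mm high. Inside a shallow bowl, lowest (z = 6 mm) in the middle; slope 3 deg up to 14 mm from the middle, 8 deg to 30 mm, then 15 deg: the ball stays near the middle if the dish is kept level and moved smoothly
- dish_grip (a point): where to pinch the wooden handle: a level bar 14 mm wide, 16 mm tall and 73 mm long along the dish's x, from 52 to 125 mm from the dish's middle. This point is in the bar's centre, 92 mm from the middle at dish x = -92, y = 0, z = 24 mm; axes as the dish's
- dish_lip (a point): tip of the pouring lip, a flat tongue 24 mm wide on the rim on the far side from the handle, at dish x = +71, y = 0, z = 30 mm; axes as the dish's
- dish_center (a point): middle of the dish inside, where the ball's centre is when it rests centred (dish z = 16 mm)
- ball_center (a point): centre of the loose polished steel ball, 20 mm across, 33 g, which rolls freely; starts near the middle of the dish
- cup: open white plastic cup, loose, 72 mm across at the mouth, 60 mm tall, on the bench to the left or to the right of the mixer, about 215 mm from the platform's centre; origin at the middle of its underside
- jar: closed amber jar with a white cap, loose, 68 mm across, 80 mm tall, on the other side of the mixer; leave alone. Origin at the middle of its underside
- carton: small cardboard carton, loose, 60 x 100 x 45 mm tall, beside the mixer's front left; leave alone. Origin at the middle of its underside
Things that resemble listed ones, but are neither listed nor needed, are in the scene too. Leave any black or yellow look-alike of the cup alone.

How it is judged:
By the outcome, as a careful person would: the job done as asked, in the order asked, and still so for the second after the job is handed in, while the arm keeps its last pose, push and grip.
It also fails if it takes over 58 s, if anything falls off the work surface, if the arm or the gripper's body presses on something with over 40 N, if the wrist force passes 120 N, or if a joint passes its speed limit or range.

## Robot

A 6-joint arm with a two-finger parallel gripper is mounted at the origin on the work surface. World frame = base frame: x ahead of the robot, y to its left, z up, the work surface at z = 0. Lengths are in mm, angles in degrees, forces in N, time in s.
With the tool pointing down it reaches from about 300 to 850 mm from the base axis. Payload 4.2 kg.
Tool frame: the origin (TCP) lies midway between the tips of the shut fingers; the grasp point (between the pads) lies 19 mm behind it; z points along the fingers, y is the direction in which the jaws open and shut (so a half turn about z gives the same grasp; the last joint's range is limited). The gripper opens to 91 mm and grips with 3 to 60 N. Pads are 32 mm wide; open, the fingers measure 118 mm over their backs; the gripper's body (76 mm by 178 mm) begins 60 mm behind the grasp point.
Start: joints at [-78.209, 18.312, 89.639, -0, 72.044, -1.146], TCP at [128.736, -560.42, 213.976] pointing down, gripper open.
Joint ranges: [-177.97, 177.97], [-48.28, 115.42], [12.27, 149.76], [-77.06, 257.06], [2.81, 150.46], [-146.56, 146.56]. Speed limits (degrees/s): [147.25, 147.25, 180, 180, 180, 180].

## Interface

Orientations are given as [roll, pitch, yaw] about the fixed x, y, z axes, in that order (R = Rz(yaw) Ry(pitch) Rx(roll)).
In Python, from workcell import env gives the robot as it stands.
- The arm moves only by the shell command python3 -m jog 'ROWS' [FORCE]. ROWS is JSON, a list of rows, each an object of numbers: "dx", "dy", "dz": the shift along the world's x, y, z in m; "wx", "wy", "wz": the turn, a rotation vector about the world's x, y, z in rad; "grip": the gripper's target within -1 to 1 (shut at 1, half-way at 0, fully open at -1). In form: [{"dx": .., "dy": .., "dz": .., "wx": .., "wy": .., "wz": .., "grip": ..}, ...]. A call has 1 to 10 rows; each row shifts and turns the commanded pose from where the row before left it; what a row does not reach is not made up. A row lasts 1/10 s, in which the tool goes at most 50 mm and 8.59 degrees, less where a joint would pass 70% of its speed; a pose out of reach is approached as far as the arm can. A call with a gripper value outside its range is refused whole. The fingers move at their own pace and stop on an object; FORCE is the grip in N (left out, the last holds). Time passes only in rows, so rows that do not move let the fingers close. It gives the time, the measured TCP pose, the force and the opening at its end, in the units of the state.
- env.state(): the state, without advancing time (a new reading comes with each control period).
- env.grab_frame(name): name is "scene" or "side" or "wrist"; returns the picture (420x560x3 uint8, red, green, blue); there is no depth.
- env.get_calibration(name): a dict with "fx", "fy", "cx", "cy" (pixels), "R" (3x3) and "t" (3): a world point X has camera coordinates R X + t. Camera axes: x right, y down, z forward; pixel columns grow to the right and rows downward; lengths in mm; the calibration is good to about 2 mm. The wrist camera is an equidistant fisheye: a pixel r from the principal point sees the ray r / f radians off the axis. A picture is of the moment at which its call begins: read the wrist's pose just before it. get_calibration takes no time and is no camera call; for the wrist camera it gives the pose at the moment of the call.
- env.job_done(): hands the job in, once; it reports no verdict.
The state is a dict: "time_s": time; "qpos": joint angles; "qvel": joint speeds; "effort": joint torques, N m; "ee_pos": TCP position; "ee_rot": TCP orientation; "force": force on the tool from outside, world axes, zero at the start; "torque": the same for the moment, N m; "gripper_width": finger opening in mm.
Only numpy, scipy, OpenCV 4.12 (cv2) and the standard library are available. Lean on these libraries where they do the work, as an engineer would, in place of code of your own. Each camera call takes 0.05 s, during which the arm holds its last target. There are 200 camera calls.

## Working session

There is one attempt and no reset: what is moved stays moved. The work goes in short steps, Python scripts to look and compute and a shell command to move; the robot and the scene stay as the last step left them, time stands still between calls to the robot, and variables do not carry over. Pictures are saved under pics/ and viewed, about 8 in all and at most 12, crops included, and the job is handed in when it is done.

```bash
mkdir -p pics; ls
python3 - <<'E'
from workcell import env
import cv2
for n in ("scene","side"):
    cv2.imwrite(f"pics/{n}0.png",env.grab_frame(n)[:,:,::-1])
    c=env.get_calibration(n); print(n,c)
s=env.state(); print({k:s[k] for k in("time_s","ee_pos","ee_rot","force","gripper_width")})
E
```

```text
pics
scene {'fx': 436.7533709404996, 'fy': 436.7533709404996, 'cx': 268.403727791074, 'cy': 213.0886385718926, 'R': array([[-0.63586616,  0.77175574, -0.00820373],
       [ 0.65430141,  0.53339451, -0.53607831],
       [-0.40934569, -0.34624177, -0.84412839]]), 't': array([ 306.83840178, -411.56218807, 1355.15836619])}
side {'fx': 405.76619186291566, 'fy': 405.76619186291566, 'cx': 272.28003237470796, 'cy': 216.21813746385644, 'R': array([[ 0.98252926, -0.18545865,  0.01553518],
       [-0.10323243, -0.61255258, -0.78365962],
       [ 0.15485257,  0.76836477, -0.62099618]]), 't': array([-548.48953069,  216.854016  ,  930.87030721])}
{'time_s': 0.1, 'ee_pos': array([ 128.65674907, -559.95130141,  213.21336441]), 'ee_rot': array([-1.79909514e+02, -1.15858109e-03,  1.29394568e+01]), 'force': array([ 0.37970834,  0.2127999 , -0.35345197]), 'gripper_width': 91.00899040567529}
```

View pics/scene0.png

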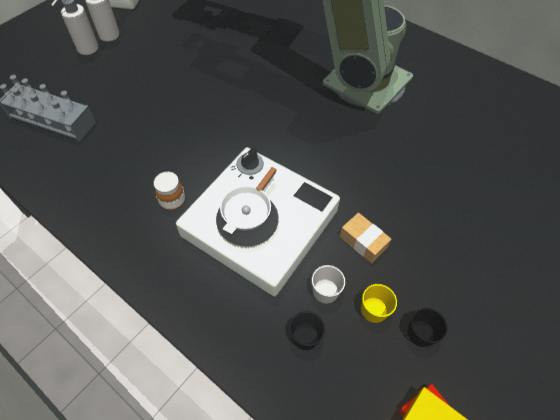

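View pics/side0.png

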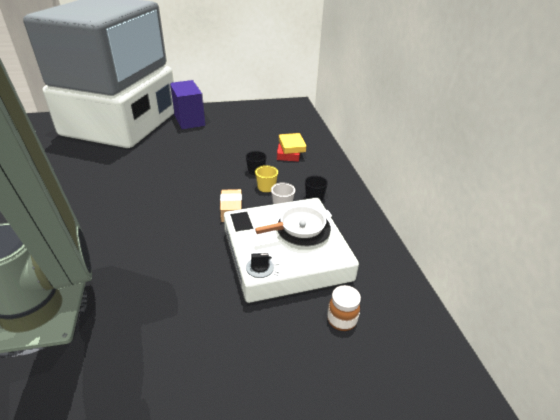

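The scene shows the mixer at about (258,215) with the knob at (250,160), the dish at (246,208) and its handle at (266,180). The only open white cup is at (327,285). The yellow cup (379,303) and the black cups (306,330) and (427,327) are look-alikes. The jar is at (169,190) and the carton at (366,237). I'll enlarge both views to confirm.

Run:
```python
import cv2
a=cv2.imread("pics/scene0.png")[140:310,150:350]; cv2.imwrite("pics/sc.png",cv2.resize(a,None,fx=3.5,fy=3.5,interpolation=cv2.INTER_CUBIC))
a=cv2.imread("pics/side0.png")[170:310,210:370]; cv2.imwrite("pics/sd.png",cv2.resize(a,None,fx=4,fy=4,interpolation=cv2.INTER_CUBIC))
```

```text
(no output)
```

View pics/sc.png

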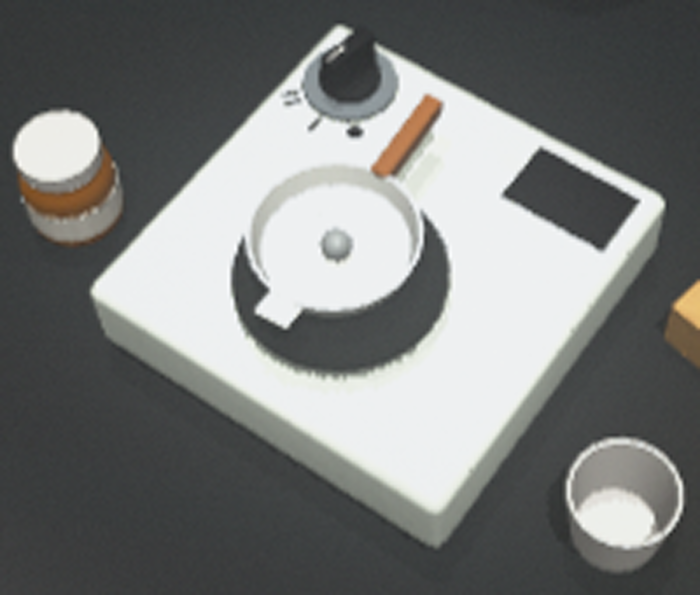

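View pics/sd.png

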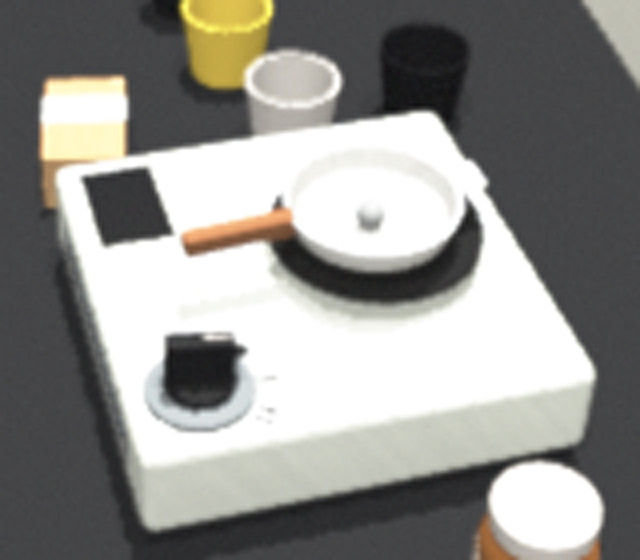

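```bash
cat > h.py <<'E'
from workcell import env
import numpy as np
from scipy.optimize import least_squares
C={n:env.get_calibration(n) for n in("scene","side")}
def bp(n,u,v,z):
    c=C[n]; d=c["R"].T@np.array([(u-c["cx"])/c["fx"],(v-c["cy"])/c["fy"],1]); o=-c["R"].T@c["t"]
    return o+d*(z-o[2])/d[2]
S=lambda x,y:("scene",x/3.5+150-.36,y/3.5+140-.36)
D=lambda x,y:("side",x/4+210-.375,y/4+170-.375)
def proj(n,P):
    c=C[n]; q=c["R"]@P+c["t"]; return np.array([c["fx"]*q[0]/q[2]+c["cx"],c["fy"]*q[1]/q[2]+c["cy"]])
E
python3 - <<'E'
from h import *
np.set_printoptions(precision=1,suppress=True)
co={'fr':(S(341,22),D(140,465)),'fl':(S(668,198),D(58,168)),'bl':(S(437,520),D(437,110)),'br':(S(88,290),D(598,375))}
P=[np.mean([bp(*p,75) for p in v],0) for v in co.values()]
for k,v in co.items(): print(k,*[bp(*p,75) for p in v])
P=np.array(P); m=P.mean(0)[:2]
loc=np.array([[-140,-140],[-140,140],[140,140],[140,-140]])
def f(q):
    c,s=np.cos(q[2]),np.sin(q[2]); return (loc@np.array([[c,s],[-s,c]])+q[:2]-P[:,:2]).ravel()
r=least_squares(f,[*m,0]); print("mixer",r.x[:2],np.degrees(r.x[2]),r.fun)
c,s=np.cos(r.x[2]),np.sin(r.x[2]);M=np.array([[c,-s],[s,c]])
w=lambda x,y:M@[x,y]+r.x[:2]
print("plat",w(45,0),"knob",w(-95,-95))
print("platcrop",*[bp(*p,97) for p in (S(341,268),D(378,225))])
print("disc",*[bp(*p,80) for p in (S(350,88),D(200,388))])
for nm,p in (("dot",S(355,131)),("bar1",S(315,125)),("bar2",S(290,98))): print(nm,bp(*p,75))
print("side b1,b2",bp(*D(268,378),75),bp(*D(268,413),75))
print("pointer", bp(*S(328,62),119),bp(*S(345,45),119),"other",bp(*S(368,33),119), "side",bp(*D(238,341),119),bp(*D(170,340),119))
for d in (0,.7,1.4):
    a=.7-d+r.x[2]; print("angle",d,np.array([np.cos(a),np.sin(a)])*21+w(-95,-95))
z=97+30
print("rim",*[bp(*p,z) for p in (S(337,238),D(374,206))])
print("lip",*[bp(*p,z) for p in (S(275,316),D(480,178))])
print("handle end top",*[bp(*p,97+32) for p in (S(432,102),D(187,240))])
print("ball",*[bp(*p,97+16) for p in (S(337,245),D(370,215))])
print("cup mouth",*[bp(*p,60) for p in (S(625,497),D(293,82))])
E
```

```text
fr [483.9 -68.8  75. ] [480.4 -75.3  75. ]
fl [462.5 204.9  75. ] [460.9 200.9  75. ]
bl [741.4 230.5  75. ] [736.1 223.9  75. ]
br [761.1 -46.4  75. ] [756.7 -51.9  75. ]
mixer [610.4  77.2] 4.542777076714909 [-0.2 -1.4 -2.   2.8  0.1  0.7  2.1 -2.1]
plat [655.2  80.8] knob [523.2 -25. ]
platcrop [653.8  80.2  97. ] [654.2  79.5  97. ]
disc [529.2 -20.7  80. ] [522.  -27.2  80. ]
dot [553.    4.1  75. ]
bar1 [566.6 -21.   75. ]
bar2 [559.9 -50.6  75. ]
side b1,b2 [563.5 -21.   75. ] [558.  -48.7  75. ]
pointer [544.2 -25.3 119. ] [525.5 -26.2 119. ] other [507.4 -20.9 119. ] side [543.  -32.2 119. ] [505.3 -24.9 119. ]
angle 0 [538.1 -10.3]
angle 0.7 [544.1 -23.3]
angle 1.4 [540.3 -37.2]
rim [651.9  77.2 127. ] [645.5  63.  127. ]
lip [718.1  85.2 127. ] [718.5  79.1 127. ]
handle end top [532.3  56.4 129. ] [526.6  48.  129. ]
ball [649.5  74.2 113. ] [645.9  71.4 113. ]
cup mouth [652.3 305.8  60. ] [645.8 296.7  60. ]
```

The mixer fit is good to about 3 mm: centre (610,77), yaw 4.5°, with the platform agreeing from both views. The dish is near (650,73) with yaw about 9°, the cup is at (649,301), and the knob is near (523,-25) at an unclear angle. I'll move over the knob and look with the wrist camera.

```bash
python3 -m jog '[{"dx":0.01,"dy":0.013,"dz":0.0},{"dx":0.02,"dy":0.027,"dz":0.0},{"dx":0.03,"dy":0.04,"wz":-0.03},{"dx":0.03,"dy":0.04,"wz":-0.03},{"dx":0.03,"dy":0.04,"wz":-0.03},{"dx":0.03,"dy":0.04,"wz":-0.03},{"dx":0.03,"dy":0.04,"wz":-0.03},{"dx":0.03,"dy":0.04,"wz":-0.03},{"dx":0.03,"dy":0.04,"wz":-0.03},{"dx":0.03,"dy":0.04,"wz":-0.03}]'
python3 -m jog '[{"dx":0.03,"dy":0.04,"wz":-0.03},{"dx":0.03,"dy":0.04,"wz":-0.03},{"dx":0.03,"dy":0.04,"wz":-0.03},{"dx":0.025,"dy":0.035,"wz":-0.03},{"dx":0.02,"dy":0.025,"wz":-0.03},{"dx":0.015,"dy":0.02},{"dx":0.004,"dy":0.015},{"dx":0.0,"grip":0.0},{"dx":0},{"dx":0}]'
python3 - <<'E'
from h import *
import cv2,pickle
c=env.get_calibration("wrist"); im=env.grab_frame("wrist")[:,:,::-1]
pickle.dump(c,open("w1.pkl","wb")); cv2.imwrite("pics/w1.png",im); print(c, env.state()["ee_pos"],env.state()["ee_rot"])
cv2.imwrite("pics/w1b.png",cv2.resize(im,(800,600),interpolation=cv2.INTER_CUBIC))
E
```

```text
{'fx': 325.19226210127806, 'fy': 325.19226210127806, 'cx': 278.36926226757123, 'cy': 204.29546759714134, 'R': array([[ 0.22258004, -0.97491342, -0.00139527],
       [-0.93414669, -0.21368179,  0.2858497 ],
       [-0.27897685, -0.06232105, -0.95827345]]), 't': array([-573.15200085,  -30.84471777,  392.14281869])} [ 128.66466269 -560.04169695  213.34768931] [-1.79926514e+02 -9.81302319e-04  1.29381882e+01]invalid input
invalid input
```

View pics/w1b.png

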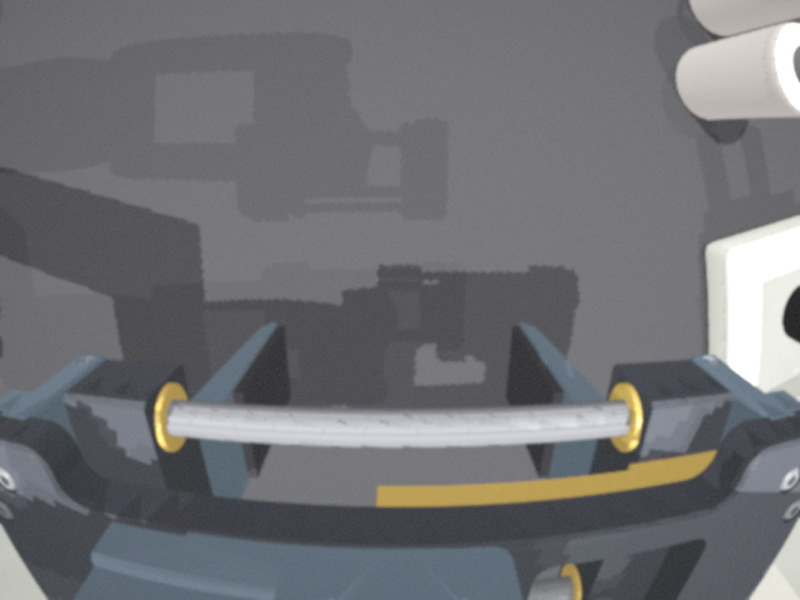

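The rows were refused and the arm did not move, most likely because every key is required. The wrist view shows that the camera looks ahead of the fingers, so I'll stop about 80 mm short of the knob.

```bash
python3 -m jog '[{"dx":0.01,"dy":0.015,"dz":0,"wx":0,"wy":0,"wz":0,"grip":0},{"dx":0.02,"dy":0.03,"dz":0,"wx":0,"wy":0,"wz":-0.02,"grip":0},{"dx":0.02,"dy":0.035,"dz":0,"wx":0,"wy":0,"wz":-0.02,"grip":0},{"dx":0.02,"dy":0.035,"dz":0.005,"wx":0,"wy":0,"wz":-0.02,"grip":0},{"dx":0.02,"dy":0.035,"dz":0.005,"wx":0,"wy":0,"wz":-0.02,"grip":0},{"dx":0.02,"dy":0.035,"dz":0.005,"wx":0,"wy":0,"wz":-0.02,"grip":0},{"dx":0.02,"dy":0.035,"dz":0.005,"wx":0,"wy":0,"wz":-0.02,"grip":0},{"dx":0.02,"dy":0.035,"dz":0.005,"wx":0,"wy":0,"wz":-0.02,"grip":0},{"dx":0.02,"dy":0.035,"dz":0.005,"wx":0,"wy":0,"wz":-0.02,"grip":0},{"dx":0.02,"dy":0.035,"dz":0,"wx":0,"wy":0,"wz":-0.02,"grip":0}]' 20
python3 -m jog '[{"dx":0.02,"dy":0.035,"dz":0,"wx":0,"wy":0,"wz":-0.02,"grip":0},{"dx":0.02,"dy":0.035,"dz":0,"wx":0,"wy":0,"wz":-0.02,"grip":0},{"dx":0.02,"dy":0.035,"dz":0,"wx":0,"wy":0,"wz":-0.03,"grip":0},{"dx":0.02,"dy":0.035,"dz":0,"wx":0,"wy":0,"wz":0,"grip":0},{"dx":0.02,"dy":0.035,"dz":0,"wx":0,"wy":0,"wz":0,"grip":0},{"dx":0.02,"dy":0.035,"dz":0,"wx":0,"wy":0,"wz":0,"grip":0},{"dx":0.001,"dy":0.01,"dz":0,"wx":0,"wy":0,"wz":0,"grip":0},{"dx":0,"dy":0,"dz":0,"wx":0,"wy":0,"wz":0,"grip":0},{"dx":0,"dy":0,"dz":0,"wx":0,"wy":0,"wz":0,"grip":0}]'
python3 - <<'E'
from h import *
import cv2,pickle
c=env.get_calibration("wrist"); im=env.grab_frame("wrist")[:,:,::-1]
pickle.dump(c,open("w2.pkl","wb")); cv2.imwrite("pics/w2.png",im); print(env.state()["ee_pos"],env.state()["ee_rot"])
cv2.imwrite("pics/w2b.png",cv2.resize(im,(800,600),interpolation=cv2.INTER_CUBIC))
E
```

```text
time_s: 1.15
ee_pos: [319.2, -233.0, 244.6]
ee_rot: [180.0, -0.1, 2.6]
force: [0.2, -1.1, -0.0]
gripper_width: 45.8
time_s: 2.05
ee_pos: [438.7, -15.7, 243.8]
ee_rot: [180.0, 0.1, -1.4]
force: [-0.6, -0.2, -0.3]
gripper_width: 46.0
[438.79466706 -16.10773545 243.92751352] [ 1.79966969e+02  3.31792719e-02 -1.42790970e+00]
```

View pics/w2b.png

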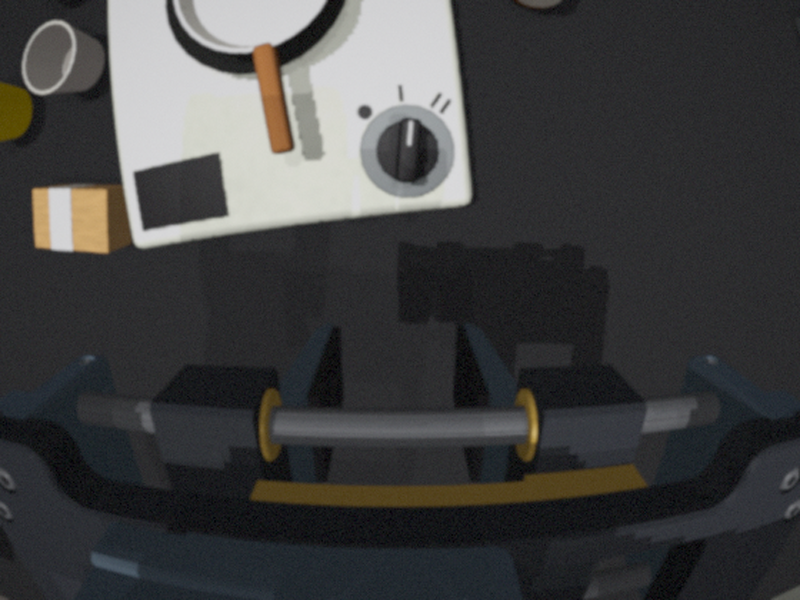

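This view shows the knob disc at (408,150), the white pointer from (412,122) to (408,146), the dot at (365,112), one bar at (401,93) and two bars at (441,103). The handle runs from (265,46) to (282,150).

```bash
cat >> h.py <<'E'
def bw(c,u,v,z,s=560/800):
    u=(u+.5)*s-.5-c["cx"]; v=(v+.5)*s-.5-c["cy"]; r=np.hypot(u,v); th=r/c["fx"]
    d=c["R"].T@np.array([np.sin(th)*u/r,np.sin(th)*v/r,np.cos(th)]); o=-c["R"].T@c["t"]
    return o+d*(z-o[2])/d[2]
def ang(a,b): d=b-a; return np.degrees(np.arctan2(d[1],d[0]))
E
python3 - <<'E'
from h import *
import pickle
np.set_printoptions(precision=1,suppress=True)
c=pickle.load(open("w2.pkl","rb")); f=lambda u,v,z:bw(c,u,v,z)
d=f(408,150,79); print("disc",d)
for n,p in(("dot",(365,112)),("b1",(401,93)),("b2",(441,103))): q=f(*p,75); print(n,q,ang(d,q))
p,q=f(408,146,119),f(412,122,119); print("pointer",p,q,ang(p,q))
p,q=f(408,184,119),f(411,118,119); print("bar ends?",p,q,ang(p,q))
p,q=f(282,151,129),f(264,46,129); print("handle",p,q,ang(p,q),np.hypot(*(p-q)[:2]))
print("corners fr,fl",f(469,205,75),f(138,247,75),ang(f(469,205,75),f(138,247,75)))
E
```

```text
disc [525.2 -24.   79. ]
dot [554.1   6.1  75. ] 46.12609272651709
b1 [567.3 -20.1  75. ] 5.296297745802745
b2 [559.6 -48.6  75. ] -35.63029377158383
pointer [527.2 -23.1 119. ] [542.4 -26.  119. ] -10.616802958708742
bar ends? [503.  -22.6 119. ] [545.  -25.4 119. ] -3.8788414854618845
handle [527.6  54.7 129. ] [596.2  64.5 129. ] 8.088656660709226 69.28316952589218
corners fr,fl [484.3 -68.1  75. ] [463.3 200.3  75. ] 94.48504955515243
```

The knob axis is at (524.5,-24.5) with the pointer at about -7° world. The stop mark is at 45°. I'll descend onto the knob and grip it.

```bash
python3 -m jog '[{"dx":0.02,"dy":-0.002,"dz":0,"wx":0,"wy":0,"wz":-0.05,"grip":0},{"dx":0.03,"dy":-0.003,"dz":-0.01,"wx":0,"wy":0,"wz":-0.05,"grip":0},{"dx":0.025,"dy":-0.002,"dz":-0.03,"wx":0,"wy":0,"wz":0,"grip":0},{"dx":0.01,"dy":-0.001,"dz":-0.04,"wx":0,"wy":0,"wz":0,"grip":0},{"dx":0,"dy":0,"dz":-0.035,"wx":0,"wy":0,"wz":0,"grip":0},{"dx":0,"dy":0,"dz":-0.025,"wx":0,"wy":0,"wz":0,"grip":0},{"dx":0,"dy":0,"dz":-0.011,"wx":0,"wy":0,"wz":0,"grip":0},{"dx":0,"dy":0,"dz":0,"wx":0,"wy":0,"wz":0,"grip":0}]'
python3 -m jog '[{"dx":0,"dy":0,"dz":0,"wx":0,"wy":0,"wz":0,"grip":1},{"dx":0,"dy":0,"dz":0,"wx":0,"wy":0,"wz":0,"grip":1},{"dx":0,"dy":0,"dz":0,"wx":0,"wy":0,"wz":0,"grip":1},{"dx":0,"dy":0,"dz":0,"wx":0,"wy":0,"wz":0,"grip":1},{"dx":0,"dy":0,"dz":0,"wx":0,"wy":0,"wz":0,"grip":1},{"dx":0,"dy":0,"dz":0,"wx":0,"wy":0,"wz":0,"grip":1}]' 15
```

```text
time_s: 2.9
ee_pos: [523.5, -24.4, 92.0]
ee_rot: [180.0, 0.2, -7.2]
force: [-0.1, 0.9, -0.3]
gripper_width: 45.7
time_s: 3.5
ee_pos: [525.0, -24.1, 93.8]
ee_rot: [179.9, -0.1, -7.1]
force: [-1.4, -4.3, 6.5]
gripper_width: 14.3
```

Gripped at 14 mm. I'll turn it counter-clockwise about 52° (0.91 rad).

```bash
python3 -m jog '[{"dx":0,"dy":0,"dz":0,"wx":0,"wy":0,"wz":0.07,"grip":1},{"dx":0,"dy":0,"dz":0,"wx":0,"wy":0,"wz":0.1,"grip":1},{"dx":0,"dy":0,"dz":0,"wx":0,"wy":0,"wz":0.1,"grip":1},{"dx":0,"dy":0,"dz":0,"wx":0,"wy":0,"wz":0.1,"grip":1},{"dx":0,"dy":0,"dz":0,"wx":0,"wy":0,"wz":0.1,"grip":1},{"dx":0,"dy":0,"dz":0,"wx":0,"wy":0,"wz":0.1,"grip":1},{"dx":0,"dy":0,"dz":0,"wx":0,"wy":0,"wz":0.1,"grip":1},{"dx":0,"dy":0,"dz":0,"wx":0,"wy":0,"wz":0.1,"grip":1},{"dx":0,"dy":0,"dz":0,"wx":0,"wy":0,"wz":0.1,"grip":1},{"dx":0,"dy":0,"dz":0,"wx":0,"wy":0,"wz":0.04,"grip":1}]'
python3 -m jog '[{"dx":0,"dy":0,"dz":0,"wx":0,"wy":0,"wz":0,"grip":1},{"dx":0,"dy":0,"dz":0,"wx":0,"wy":0,"wz":0,"grip":1},{"dx":0,"dy":0,"dz":0,"wx":0,"wy":0,"wz":0,"grip":1}]'
python3 -c "
from workcell import env
s=env.state();print(s['torque'],s['gripper_width'])"
```

```text
time_s: 4.5
ee_pos: [524.8, -23.6, 93.8]
ee_rot: [180.0, -0.0, 45.2]
force: [-1.2, -2.3, 6.3]
gripper_width: 14.0
time_s: 4.8
ee_pos: [524.8, -23.6, 93.8]
ee_rot: [180.0, -0.0, 45.0]
force: [-2.3, -0.9, 5.4]
gripper_width: 13.9
[-0.38738437  0.36707224 -0.0447214 ] 13.914146976016573
```

```bash
python3 -m jog '[{"dx":0,"dy":0,"dz":0,"wx":0,"wy":0,"wz":0,"grip":0},{"dx":0,"dy":0,"dz":0,"wx":0,"wy":0,"wz":0,"grip":0},{"dx":0,"dy":0,"dz":0,"wx":0,"wy":0,"wz":0,"grip":0},{"dx":0,"dy":0,"dz":0,"wx":0,"wy":0,"wz":0,"grip":0},{"dx":0,"dy":0,"dz":0.01,"wx":0,"wy":0,"wz":0,"grip":0},{"dx":0,"dy":0,"dz":0.025,"wx":0,"wy":0,"wz":0,"grip":0},{"dx":0,"dy":0,"dz":0.035,"wx":0,"wy":0,"wz":0,"grip":0},{"dx":-0.01,"dy":0.01,"dz":0.04,"wx":0,"wy":0,"wz":-0.1,"grip":0},{"dx":-0.01,"dy":0.01,"dz":0.03,"wx":0,"wy":0,"wz":-0.1,"grip":0},{"dx":-0.01,"dy":0.015,"dz":0.006,"wx":0,"wy":0,"wz":-0.1,"grip":0}]'
python3 -m jog '[{"dx":-0.01,"dy":0.015,"dz":0,"wx":0,"wy":0,"wz":-0.12,"grip":0},{"dx":-0.01,"dy":0.01,"dz":0,"wx":0,"wy":0,"wz":-0.12,"grip":0},{"dx":-0.005,"dy":0.004,"dz":0,"wx":0,"wy":0,"wz":-0.097,"grip":0},{"dx":0,"dy":0,"dz":0,"wx":0,"wy":0,"wz":0,"grip":0},{"dx":0,"dy":0,"dz":0,"wx":0,"wy":0,"wz":0,"grip":0}]'
python3 - <<'E'
from h import *
import cv2,pickle
c=env.get_calibration("wrist"); im=env.grab_frame("wrist")[:,:,::-1]
pickle.dump(c,open("w3.pkl","wb")); cv2.imwrite("pics/w3.png",im)
cv2.imwrite("pics/w3b.png",cv2.resize(im,(800,600),interpolation=cv2.INTER_CUBIC))
E
```

```text
time_s: 5.8
ee_pos: [496.6, 11.7, 243.8]
ee_rot: [179.8, -0.5, 27.5]
force: [0.3, 0.2, 0.1]
gripper_width: 45.4
time_s: 6.3
ee_pos: [470.0, 40.5, 239.5]
ee_rot: [180.0, -0.1, 8.7]
force: [0.1, -0.6, -0.5]
gripper_width: 45.7
```

View pics/w3b.png

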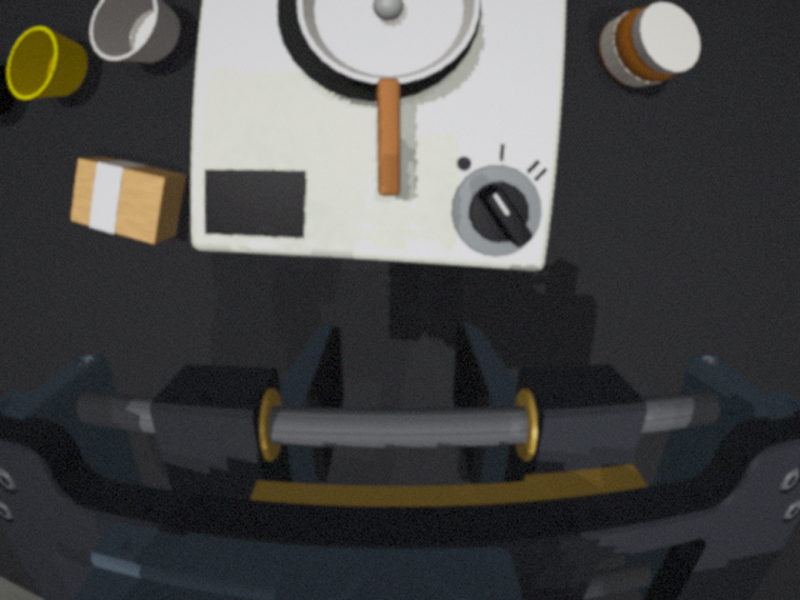

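The knob now points at the dot: the bar runs from (487,188) to (525,240) and the dot is at (464,163). The handle runs from (388,80) to (390,190), nearly vertical in the picture, and the ball is at (388,6).

Run:
```python
from h import *
import pickle
np.set_printoptions(precision=1,suppress=True)
c=pickle.load(open("w3.pkl","rb")); f=lambda u,v,z:bw(c,u,v,z)
p,q,b=f(390,190,129),f(388.5,80,129),f(388,6,113); print("handle",p,q,ang(p,q),np.hypot(*(p-q)[:2]),"ball",b,ang(p,b),np.hypot(*(b-p)[:2]))
print("knob",ang(f(525,240,119),f(487,188,119)),f(506,214,119))
print("cup rim",f(133,26,60))
e=env.state(); print(e["ee_pos"],e["ee_rot"])
```

```text
handle [530.5  55.6 129. ] [596.7  66.4 129. ] 9.276397080261587 67.07455950411882 ball [649.2  75.  113. ] 9.297086248438081 120.2807962607104
knob 47.42500208687715 [526.7 -19.8 119. ]
cup rim [643.6 291.3  60. ]
[470.1  40.4 239.4] [180.   -0.    8.6]
```

```bash
python3 -m jog '[{"dx":0.015,"dy":0.004,"dz":0,"wx":0,"wy":0,"wz":0.007,"grip":0},{"dx":0.03,"dy":0.006,"dz":-0.01,"wx":0,"wy":0,"wz":0,"grip":0},{"dx":0.03,"dy":0.006,"dz":-0.03,"wx":0,"wy":0,"wz":0,"grip":0},{"dx":0.016,"dy":0.004,"dz":-0.035,"wx":0,"wy":0,"wz":0,"grip":0},{"dx":0,"dy":0,"dz":-0.03,"wx":0,"wy":0,"wz":0,"grip":0},{"dx":0,"dy":0,"dz":-0.02,"wx":0,"wy":0,"wz":0,"grip":0},{"dx":0,"dy":0,"dz":-0.0125,"wx":0,"wy":0,"wz":0,"grip":0},{"dx":0,"dy":0,"dz":0,"wx":0,"wy":0,"wz":0,"grip":0},{"dx":0,"dy":0,"dz":0,"wx":0,"wy":0,"wz":0,"grip":0.5},{"dx":0,"dy":0,"dz":0,"wx":0,"wy":0,"wz":0,"grip":0.5}]'
python3 -m jog '[{"dx":0,"dy":0,"dz":0,"wx":0,"wy":0,"wz":0,"grip":0.5},{"dx":0,"dy":0,"dz":0,"wx":0,"wy":0,"wz":0,"grip":0.56},{"dx":0,"dy":0,"dz":0,"wx":0,"wy":0,"wz":0,"grip":0.6},{"dx":0,"dy":0,"dz":0,"wx":0,"wy":0,"wz":0,"grip":0.63},{"dx":0,"dy":0,"dz":0,"wx":0,"wy":0,"wz":0,"grip":0.65},{"dx":0,"dy":0,"dz":0,"wx":0,"wy":0,"wz":0,"grip":0.67},{"dx":0,"dy":0,"dz":0,"wx":0,"wy":0,"wz":0,"grip":0.69}]' 10
python3 -m jog '[{"dx":0,"dy":0,"dz":0,"wx":0,"wy":0,"wz":0,"grip":0.72},{"dx":0,"dy":0,"dz":0,"wx":0,"wy":0,"wz":0,"grip":0.75},{"dx":0,"dy":0,"dz":0,"wx":0,"wy":0,"wz":0,"grip":0.8},{"dx":0,"dy":0,"dz":0,"wx":0,"wy":0,"wz":0,"grip":1},{"dx":0,"dy":0,"dz":0,"wx":0,"wy":0,"wz":0,"grip":1}]' 10
python3 -m jog '[{"dx":0,"dy":0,"dz":0,"wx":0,"wy":0,"wz":0,"grip":1},{"dx":0,"dy":0,"dz":0,"wx":0,"wy":0,"wz":0,"grip":1},{"dx":0,"dy":0,"dz":0,"wx":0,"wy":0,"wz":0,"grip":1},{"dx":0,"dy":0,"dz":0,"wx":0,"wy":0,"wz":0,"grip":1},{"dx":0,"dy":0,"dz":0,"wx":0,"wy":0,"wz":0,"grip":1},{"dx":0,"dy":0,"dz":0,"wx":0,"wy":0,"wz":0,"grip":1},{"dx":0,"dy":0,"dz":0,"wx":0,"wy":0,"wz":0,"grip":1},{"dx":0,"dy":0,"dz":0,"wx":0,"wy":0,"wz":0,"grip":1}]' 45
python3 - <<'E'
from h import *
import cv2
a=env.grab_frame("scene")[160:250,190:290,::-1];b=env.grab_frame("side")[195:265,250:350,::-1]
r=lambda x:cv2.resize(x,None,fx=4,fy=4,interpolation=cv2.INTER_CUBIC)
cv2.imwrite("pics/g1.png",np.hstack([r(a),cv2.copyMakeBorder(r(b),0,80,0,0,0)]))
E
```

```text
time_s: 7.35
ee_pos: [561.8, 60.6, 102.9]
ee_rot: [180.0, -0.2, 8.9]
force: [0.5, -0.1, 0.2]
gripper_width: 32.4
time_s: 8.05
ee_pos: [560.7, 60.5, 101.4]
ee_rot: [180.0, 0.0, 8.9]
force: [-0.5, -0.6, -0.3]
gripper_width: 14.2
time_s: 8.55
ee_pos: [560.7, 60.5, 101.4]
ee_rot: [180.0, 0.0, 8.9]
force: [-0.5, -0.6, -0.2]
gripper_width: 14.3
time_s: 9.35
ee_pos: [560.7, 60.6, 101.4]
ee_rot: [180.0, 0.0, 8.9]
force: [-0.6, -1.1, -0.0]
gripper_width: 13.8
```

View pics/g1.png

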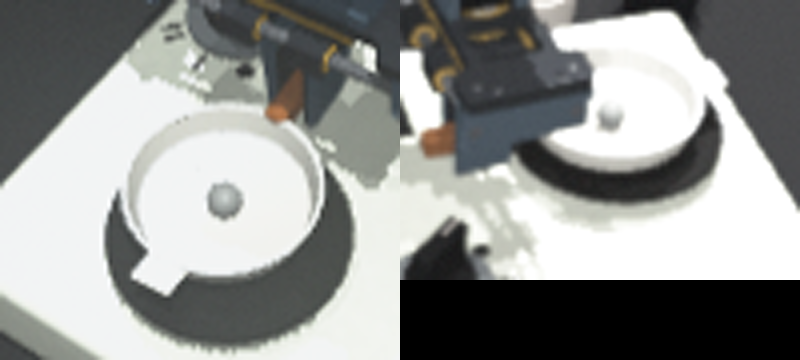

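Grip is at 13.8 mm and the ball is centred in both views, at (225,200) and (610,115). I'll lift slowly by 50 mm.

```bash
python3 -m jog '[{"dx":0,"dy":0,"dz":0.0005,"wx":0,"wy":0,"wz":0,"grip":1},{"dx":0,"dy":0,"dz":0.001,"wx":0,"wy":0,"wz":0,"grip":1},{"dx":0,"dy":0,"dz":0.002,"wx":0,"wy":0,"wz":0,"grip":1},{"dx":0,"dy":0,"dz":0.003,"wx":0,"wy":0,"wz":0,"grip":1},{"dx":0,"dy":0,"dz":0.003,"wx":0,"wy":0,"wz":0,"grip":1},{"dx":0,"dy":0,"dz":0.003,"wx":0,"wy":0,"wz":0,"grip":1},{"dx":0,"dy":0,"dz":0.003,"wx":0,"wy":0,"wz":0,"grip":1},{"dx":0,"dy":0,"dz":0.003,"wx":0,"wy":0,"wz":0,"grip":1},{"dx":0,"dy":0,"dz":0.003,"wx":0,"wy":0,"wz":0,"grip":1},{"dx":0,"dy":0,"dz":0.003,"wx":0,"wy":0,"wz":0,"grip":1}]'
python3 -m jog '[{"dx":0,"dy":0,"dz":0.003,"wx":0,"wy":0,"wz":0,"grip":1},{"dx":0,"dy":0,"dz":0.003,"wx":0,"wy":0,"wz":0,"grip":1},{"dx":0,"dy":0,"dz":0.003,"wx":0,"wy":0,"wz":0,"grip":1},{"dx":0,"dy":0,"dz":0.003,"wx":0,"wy":0,"wz":0,"grip":1},{"dx":0,"dy":0,"dz":0.003,"wx":0,"wy":0,"wz":0,"grip":1},{"dx":0,"dy":0,"dz":0.003,"wx":0,"wy":0,"wz":0,"grip":1},{"dx":0,"dy":0,"dz":0.003,"wx":0,"wy":0,"wz":0,"grip":1},{"dx":0,"dy":0,"dz":0.003,"wx":0,"wy":0,"wz":0,"grip":1},{"dx":0,"dy":0,"dz":0.002,"wx":0,"wy":0,"wz":0,"grip":1},{"dx":0,"dy":0,"dz":0.001,"wx":0,"wy":0,"wz":0,"grip":1}]'
python3 - <<'E'
from h import *
import cv2
a=env.grab_frame("scene")[150:240,190:290,::-1];b=env.grab_frame("side")[175:245,250:350,::-1]
r=lambda x:cv2.resize(x,None,fx=4,fy=4,interpolation=cv2.INTER_CUBIC)
cv2.imwrite("pics/g2.png",np.hstack([r(a),cv2.copyMakeBorder(r(b),0,80,0,0,0)]))
E
```

```text
time_s: 10.45
ee_pos: [560.7, 60.6, 126.3]
ee_rot: [180.0, -0.0, 8.9]
force: [1.1, 0.6, -2.3]
gripper_width: 13.8
time_s: 11.45
ee_pos: [560.8, 60.6, 153.2]
ee_rot: [180.0, -0.0, 8.9]
force: [0.5, 0.5, -1.4]
gripper_width: 13.6
```

View pics/g2.png

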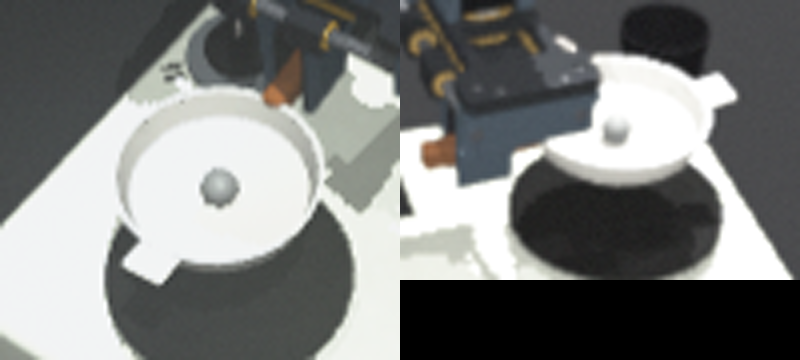

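The dish is clear of the platform with the ball at the middle, at (219,187) in a rim centred near (220,178), allowing for the view angle. Next I'll compute the arc about the dish centre.

Run:
```python
from h import *
s=env.state(); p=s["ee_pos"]; y=np.radians(9.0)
c=p[:2]+92*np.array([np.cos(y),np.sin(y)]); cup=np.array([648,299]); t=np.arctan2(*(cup-c)[::-1])
print(p,s["ee_rot"],"c",c,"target",np.degrees(t))
st=[.5,1,1.5,2]+[2.4]*30+[2,1.5,1,.5]; a=y+np.radians(np.r_[0,np.cumsum(st)])
q=np.round(-92*np.c_[np.cos(a)-np.cos(y),np.sin(a)-np.sin(y)],1)
for i,d in enumerate(np.diff(q,axis=0)): print(i,np.round(d,1)+0,round(np.radians(st[i]),4))
```

```text
[560.79777027  60.54604737 153.13030751] [ 1.79990934e+02 -1.43941353e-02  8.92464110e+00] c [651.6650976   74.93801815] target 90.9371330920835
0 [ 0.1 -0.8] 0.0087
1 [ 0.3 -1.6] 0.0175
2 [ 0.5 -2.3] 0.0262
3 [ 0.7 -3.2] 0.0349
4 [ 1.  -3.7] 0.0419
5 [ 1.2 -3.7] 0.0419
6 [ 1.3 -3.6] 0.0419
7 [ 1.5 -3.5] 0.0419
8 [ 1.6 -3.5] 0.0419
9 [ 1.7 -3.5] 0.0419
10 [ 1.9 -3.3] 0.0419
11 [ 2.1 -3.3] 0.0419
12 [ 2.2 -3.2] 0.0419
13 [ 2.3 -3. ] 0.0419
14 [ 2.4 -3. ] 0.0419
15 [ 2.6 -2.9] 0.0419
16 [ 2.6 -2.8] 0.0419
17 [ 2.8 -2.6] 0.0419
18 [ 2.9 -2.6] 0.0419
19 [ 3.  -2.4] 0.0419
20 [ 3.1 -2.3] 0.0419
21 [ 3.2 -2.1] 0.0419
22 [ 3.3 -2.1] 0.0419
23 [ 3.4 -1.8] 0.0419
24 [ 3.4 -1.8] 0.0419
25 [ 3.5 -1.6] 0.0419
26 [ 3.6 -1.4] 0.0419
27 [ 3.6 -1.3] 0.0419
28 [ 3.7 -1.1] 0.0419
29 [ 3.7 -1. ] 0.0419
30 [ 3.8 -0.9] 0.0419
31 [ 3.8 -0.6] 0.0419
32 [ 3.8 -0.5] 0.0419
33 [ 3.8 -0.4] 0.0419
34 [ 3.3 -0.2] 0.0349
35 [2.4 0. ] 0.0262
36 [1.6 0. ] 0.0175
37 [0.8 0. ] 0.0087
```

```bash
python3 -m jog '[{"dx":0.0001,"dy":-0.0008,"dz":0,"wx":0,"wy":0,"wz":0.009,"grip":1},{"dx":0.0003,"dy":-0.0016,"dz":0,"wx":0,"wy":0,"wz":0.017,"grip":1},{"dx":0.0005,"dy":-0.0023,"dz":0,"wx":0,"wy":0,"wz":0.026,"grip":1},{"dx":0.0007,"dy":-0.0032,"dz":0,"wx":0,"wy":0,"wz":0.035,"grip":1},{"dx":0.001,"dy":-0.0037,"dz":0,"wx":0,"wy":0,"wz":0.042,"grip":1},{"dx":0.0012,"dy":-0.0037,"dz":0,"wx":0,"wy":0,"wz":0.042,"grip":1},{"dx":0.0013,"dy":-0.0036,"dz":0,"wx":0,"wy":0,"wz":0.042,"grip":1},{"dx":0.0015,"dy":-0.0035,"dz":0,"wx":0,"wy":0,"wz":0.042,"grip":1},{"dx":0.0016,"dy":-0.0035,"dz":0,"wx":0,"wy":0,"wz":0.042,"grip":1},{"dx":0.0017,"dy":-0.0035,"dz":0,"wx":0,"wy":0,"wz":0.042,"grip":1}]'
python3 -m jog '[{"dx":0.0019,"dy":-0.0033,"dz":0,"wx":0,"wy":0,"wz":0.042,"grip":1},{"dx":0.0021,"dy":-0.0033,"dz":0,"wx":0,"wy":0,"wz":0.042,"grip":1},{"dx":0.0022,"dy":-0.0032,"dz":0,"wx":0,"wy":0,"wz":0.042,"grip":1},{"dx":0.0023,"dy":-0.003,"dz":0,"wx":0,"wy":0,"wz":0.042,"grip":1},{"dx":0.0024,"dy":-0.003,"dz":0,"wx":0,"wy":0,"wz":0.042,"grip":1},{"dx":0.0026,"dy":-0.0029,"dz":0,"wx":0,"wy":0,"wz":0.042,"grip":1},{"dx":0.0026,"dy":-0.0028,"dz":0,"wx":0,"wy":0,"wz":0.042,"grip":1},{"dx":0.0028,"dy":-0.0026,"dz":0,"wx":0,"wy":0,"wz":0.042,"grip":1},{"dx":0.0029,"dy":-0.0026,"dz":0,"wx":0,"wy":0,"wz":0.042,"grip":1},{"dx":0.003,"dy":-0.0024,"dz":0,"wx":0,"wy":0,"wz":0.042,"grip":1}]'
python3 -m jog '[{"dx":0.0031,"dy":-0.0023,"dz":0,"wx":0,"wy":0,"wz":0.042,"grip":1},{"dx":0.0032,"dy":-0.0021,"dz":0,"wx":0,"wy":0,"wz":0.042,"grip":1},{"dx":0.0033,"dy":-0.0021,"dz":0,"wx":0,"wy":0,"wz":0.042,"grip":1},{"dx":0.0034,"dy":-0.0018,"dz":0,"wx":0,"wy":0,"wz":0.042,"grip":1},{"dx":0.0034,"dy":-0.0018,"dz":0,"wx":0,"wy":0,"wz":0.042,"grip":1},{"dx":0.0035,"dy":-0.0016,"dz":0,"wx":0,"wy":0,"wz":0.042,"grip":1},{"dx":0.0036,"dy":-0.0014,"dz":0,"wx":0,"wy":0,"wz":0.042,"grip":1},{"dx":0.0036,"dy":-0.0013,"dz":0,"wx":0,"wy":0,"wz":0.042,"grip":1},{"dx":0.0037,"dy":-0.0011,"dz":0,"wx":0,"wy":0,"wz":0.042,"grip":1},{"dx":0.0037,"dy":-0.001,"dz":0,"wx":0,"wy":0,"wz":0.042,"grip":1}]'
python3 -m jog '[{"dx":0.0038,"dy":-0.0009,"dz":0,"wx":0,"wy":0,"wz":0.042,"grip":1},{"dx":0.0038,"dy":-0.0006,"dz":0,"wx":0,"wy":0,"wz":0.042,"grip":1},{"dx":0.0038,"dy":-0.0005,"dz":0,"wx":0,"wy":0,"wz":0.042,"grip":1},{"dx":0.0038,"dy":-0.0004,"dz":0,"wx":0,"wy":0,"wz":0.042,"grip":1},{"dx":0.0033,"dy":-0.0002,"dz":0,"wx":0,"wy":0,"wz":0.035,"grip":1},{"dx":0.0024,"dy":0,"dz":0,"wx":0,"wy":0,"wz":0.026,"grip":1},{"dx":0.0016,"dy":0,"dz":0,"wx":0,"wy":0,"wz":0.017,"grip":1},{"dx":0.0008,"dy":0,"dz":0,"wx":0,"wy":0,"wz":0.009,"grip":1},{"dx":0,"dy":0,"dz":0,"wx":0,"wy":0,"wz":0,"grip":1},{"dx":0,"dy":0,"dz":0,"wx":0,"wy":0,"wz":0,"grip":1}]'
python3 -m jog '[{"dx":0,"dy":0,"dz":0,"wx":0,"wy":0,"wz":0,"grip":1},{"dx":0,"dy":0,"dz":0,"wx":0,"wy":0,"wz":0,"grip":1},{"dx":0,"dy":0,"dz":0,"wx":0,"wy":0,"wz":0,"grip":1},{"dx":0,"dy":0,"dz":0,"wx":0,"wy":0,"wz":0,"grip":1},{"dx":0,"dy":0,"dz":0,"wx":0,"wy":0,"wz":0,"grip":1}]'
python3 - <<'E'
from h import *
import cv2
a=env.grab_frame("scene")[130:310,195:355,::-1];b=env.grab_frame("side")[165:305,220:360,::-1]
cv2.imwrite("pics/g3.png",np.hstack([cv2.resize(a,None,fx=2.5,fy=2.5,interpolation=cv2.INTER_CUBIC),cv2.copyMakeBorder(cv2.resize(b,None,fx=2.8,fy=2.8,interpolation=cv2.INTER_CUBIC),0,450-392,0,0,0)]))
E
```

```text
time_s: 12.55
ee_pos: [570.6, 30.8, 152.8]
ee_rot: [180.0, 0.0, 28.5]
force: [-0.4, -0.0, -1.6]
gripper_width: 13.6
time_s: 13.55
ee_pos: [595.5, 1.7, 152.8]
ee_rot: [180.0, 0.0, 52.6]
force: [-0.8, -0.1, -2.3]
gripper_width: 13.7
time_s: 14.55
ee_pos: [630.2, -14.8, 152.8]
ee_rot: [180.0, 0.0, 76.6]
force: [-0.1, 0.1, -2.5]
gripper_width: 13.7
time_s: 15.55
ee_pos: [653.1, -17.0, 153.0]
ee_rot: [-180.0, 0.0, 91.1]
force: [-1.0, -1.2, -2.1]
gripper_width: 13.9
time_s: 16.05
ee_pos: [653.2, -17.0, 153.0]
ee_rot: [180.0, -0.0, 91.1]
force: [0.5, -1.0, -2.5]
gripper_width: 13.9
```

View pics/g3.png

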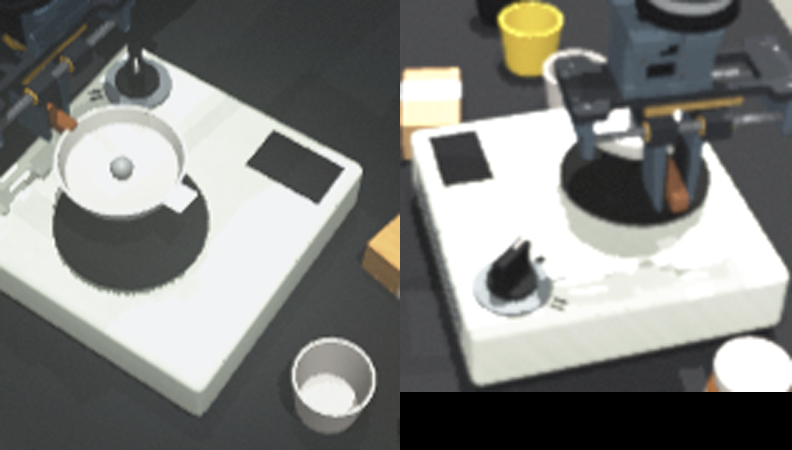

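The lip at (188,204) in the left panel points toward the white cup at (333,370). The ball at (122,168) is mid-dish, and the knob sits at the dot. I'll check this numerically.

Run:
```python
from h import *
np.set_printoptions(precision=1,suppress=True)
T=lambda x,y:("scene",x/2.5+195-.3,y/2.5+130-.3)
z0=97+153.0-101.4
lip=bp(*T(188,204),z0+30); ball=bp(*T(122,167),z0+16); rim=bp(*T(121,161),z0+30); cup=bp(*T(334,371),60)
lips=[bp(*T(*p),z0+30) for p in((197,197),(178,212))]
print("lip",lip,lips,"ball",ball,"rim",rim,"cup",cup)
c=np.array([653.2,-17.0,0])+92*np.array([np.cos(np.radians(91.1)),np.sin(np.radians(91.1)),0]); print("c",c)
print("lip dir",ang(c,lip),np.hypot(*(lip-c)[:2]),ang(rim,lip),"cup dir",ang(c,cup),ang(lip,cup))
```

```text
lip [651.5 145.1 178.6] [array([641.6, 146.5, 178.6]), array([662.6, 143.7, 178.6])] ball [651.2  72.4 164.6] rim [653.9  74.7 178.6] cup [645.5 301.2  60. ]
c [651.4  75.    0. ]
lip dir 89.92241051814453 70.0787695571183 91.9405843426576 cup dir 91.49553713399428 92.20084085080387
```

The lip direction is 90–91° against 91.5° for the cup. The lip comes out 70 mm from the centre (71 nominal), so the dish is level, and the ball is within 3 mm of the middle. Handing in.

```bash
python3 -c "
from workcell import env
s=env.state();print(s['time_s'],abs(s['qvel']).max(),s['gripper_width']);print(env.job_done())"
```

```text
16.15 0.10746647429841327 13.68524268367045
the job is handed in; nothing more can be done
None
```

I turned the selector knob counter-clockwise to the dot. I then picked up the dish by its handle, lifted it about 51 mm straight up and turned it about 82° left over the platform. It was still held there when I handed in at 16.15 s.

**Last checks:**
- **Knob:** the pictures show it at the dot. It measured about 47° in world axes, against 45° expected for the stop.
- **Lip:** it points at 90–92°, and the open white cup lies at 91.5° from the dish's middle.
- **Level:** the lip tip measured 70 mm from the middle (71 mm nominal), which fits a level dish.
- **Ball:** it was about 3 mm from the middle.
- **Arm:** joint speeds were about 0.1°/s, and the grip held at 13.7–13.9 mm on the 14 mm handle.
- **Other objects:** the cup, jar and carton were not touched.

**Disagreements:**
- My first two move commands were refused for missing keys, and nothing moved.
- The two fixed cameras differed by 6 mm, and up to about 15 mm on the rim centre, on some hand-picked points. The wrist camera settled the knob and handle positions before I gripped them.
- I did not measure dish tilt directly, only through the lip position and the centred ball.

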